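Turn the rotating desk organizer until the pencil stand faces front

TASK

On the window ledge stands a round rotating desk organizer. With the fingertips, gently push one of the pegs on its rim (or the rim itself) and turn the tray, either way round, until the red dot in front of the wooden pencil stand is lined up with the yellow pointer on the foot, then leave it at rest there and move clear. Do not grip or lift anything, keep off the pencil stand, cup and clip box on the tray, and leave the mug and the bell beside it where they are.

Things in the scene. Friction and masses are not known exactly. Their poses are not given: they have to be found in the camera images.
- tray (a joint): turning angle of the wooden tray about the vertical axis through pivot, rad, growing counter-clockwise seen from above; 0 (or plus or minus 2 pi) = red dot at the pointer. Turns freely both ways, beyond a full turn, no detents; drag about 0.12 N m (1 N of push at a peg), so it stops almost at once when no longer pushed
- pivot (a point): point on the tray's axis at its top face, 34 mm above the ledge. The tray is a wooden disc 280 mm across, 12 mm thick, on a fixed black foot 190 mm across. Behind it (away from the robot), 265 mm or more from the axis, stands a heavy clear storage box, 110 by 110 by 102 mm, that does not move
- rim_peg (a point): middle of one of six upright light-wood pegs on the tray's rim: 16 mm across, rising 40 mm above the tray (top 74 mm above the ledge), axis 128 mm from the tray's axis. The six stand 60 degrees apart, at 30, 90, 150, 210, 270 and 330 degrees from the red dot about the axis; this one is 30 degrees counter-clockwise of the red dot. Turns with the tray
- red_dot (a point): centre of the red dot, 26 mm across, on the top face of the tray near its rim, 125 mm from the axis, straight out from the pencil stand; turns with the tray
- front_mark (a point): fixed point above the yellow pointer of the foot, 125 mm from the axis at the tray's top face: where the red dot must come. The pointer is a flat yellow tongue with a diamond tip, 8 mm high, that sticks out from under the tray, its tip 210 mm from the axis, roughly towards the robot
- pencil_stand: wooden pencil stand fixed on the tray, origin at the centre of its underside: 34 mm (radial) by 78 mm, 45 mm high, five drilled holes, two short pencils in it reaching 94 mm above the tray, a red patch on its outer face; 50 mm from the axis on the same side as the red dot, nothing of it more than 78 mm from the axis
- cup: small blue ceramic cup fixed on the tray, 52 mm across, 55 mm high, origin at the centre of its underside 53 mm from the axis
- clip_box: open grey box of paper clips fixed on the tray, 50 by 50 mm, 32 mm high, origin at the centre of its underside 54 mm from the axis, nothing of it more than 90 mm from the axis
- mug: loose white ceramic mug, 80 mm across, 92 mm high, with a handle; origin at the centre of its underside. Bystander at least 250 mm from the axis
- bell: loose steel desk bell, 86 mm across, 57 mm high; origin at the centre of its underside. Bystander at least 250 mm from the axis

How it is judged:
At the end, for the whole second after the job is handed in: The red dot is within 12 mm (about 5 degrees) of the mark above the yellow pointer, the tray is at rest, and mug and bell stand upright within 15 mm of where they were (horizontal distance between red_dot and front_mark below 0.012 m and velocity of joint tray between -0.03 and 0.03 rad/s and distance of each of mug, bell from where it was at the start of the episode below 0.015 m and angle between each of mug, bell's own z axis and vertical below 0.1 rad); the robot touches nothing.
It fails at once if the mug or bell is pushed away, lifted or carried (15 mm) (distance of any of mug, bell from where it was at the start of the episode above 0.015 m).
It fails at once if the robot touches the pencil stand, cup or clip box (more than 1 N) (contact force between any of the fingers, the arm and pencil_stand above 1 N or contact force between any of the fingers, the arm and cup above 1 N or contact force between any of the fingers, the arm and clip_box above 1 N).
It fails at once if the tray is struck hard or gripped (more than 30 N from the fingers) (contact force between the fingers and tray above 30 N).
It fails at once if the tray is flung round (faster than 2.5 rad/s) (velocity of joint tray above 2.5 rad/s or velocity of joint tray below -2.5 rad/s).
It also fails if it takes over 58 s, if anything falls off the work surface, if the arm or the gripper's body presses on something with over 40 N, if the wrist force passes 120 N, or if a joint passes its speed limit or range.

ROBOT

A 6-joint arm with a two-finger parallel gripper is mounted at the origin on the work surface. World frame = base frame: x ahead of the robot, y to its left, z up, the work surface at z = 0. Lengths are in m, angles in rad, forces in N, time in s.
With the tool pointing down it reaches from about 0.3 to 0.775 m from the base axis. Payload 14.6 kg.
Tool frame: the origin (TCP) lies at the very end of the fingers, on their centre line; the grasp point (between the pads) lies ctrl.tcp_to_grasp behind it (ctrl.tcp_to_grasp is the distance from the TCP to the grasp point, in m); x points along the fingers, y is the direction in which the jaws open and shut, and the axes are right-handed (so a half turn about x gives the same grasp; the last joint's range is limited). The gripper opens to 94 mm and grips with 3 to 60 N. Pads are 16 mm wide; open, the fingers measure 119 mm over their backs; the gripper's body (75 mm by 177 mm) begins 78 mm behind the grasp point.
Start: joints at [-0.067, 0.3, 1.521, -0, 1.321, -0.067], TCP at [0.55, -0, 0.205] pointing down, gripper open.
Joint ranges: [-3.03, 3.03], [-0.79, 2.21], [0.23, 2.52], [-1.04, 4.18], [0, 3.07], [-2.55, 2.55]. Speed limits (rad/s): [2.22, 2.22, 2.57, 3.14, 3.14, 3.14].

INTERFACE

Orientations are given as [roll, pitch, yaw] about the fixed x, y, z axes, in that order (R = Rz(yaw) Ry(pitch) Rx(roll)).
In Python, from station import ctrl gives the robot as it stands.
- The arm moves only by the tool play_rows, never from a script. Its argument "increments" is a list that holds one entry, the list of rows, each a list of 5 numbers: the closure in counts, from 0 (fully open) to 255 (shut), then the shift along the tool's x, y, z in cm, then the turn about the tool's x in degrees. A call has 1 to 12 rows; each row shifts and turns the commanded pose from where the row before left it, along the tool's axes as they then stand; what a row does not reach is not made up. A row lasts 1/12 s, in which the tool goes at most 41.7 mm and 7.16 degrees, less where a joint would pass 70% of its speed; a pose out of reach is approached as far as the arm can. A call is refused whole if a number of a shift passes 4.17 or a number of a turn 7.16, either way. A call with a gripper value outside its range is refused whole. The fingers move at their own pace and stop on an object; "newtons" is the grip in N (left out, the last holds). Time passes only in rows, so rows that do not move let the fingers close. It gives the time, the measured TCP pose, the force and the opening at its end, in the units of the state.
- ctrl.get_obs(): the state, without advancing time (a new reading comes with each control period).
- ctrl.camera(name): name is "scene" or "side" or "wrist"; returns the picture (480x640x3 uint8, red, green, blue); there is no depth.
- ctrl.calibration(name): a dict with "fx", "fy", "cx", "cy" (pixels), "rvec" (rotation vector, rad) and "tvec" (3), from world to camera coordinates, as OpenCV has them; the wrist camera has in their place "T_tool_cam" (4x4, takes a point from camera to tool coordinates, whose origin is the TCP and whose axes are the tool frame's). Camera axes: x right, y down, z forward; pixel columns grow to the right and rows downward; lengths in m; the calibration is good to about 2 mm. The wrist camera is an equidistant fisheye: a pixel r from the principal point sees the ray r / f radians off the axis. A picture is of the moment at which its call begins: read the wrist's pose just before it. calibration takes no time and is no camera call.
- ctrl.hand_in(): hands the job in, once; it reports no verdict.
The state is a dict: "time_s": time; "qpos": joint angles; "joint_vel": joint speeds; "tau": joint torques, N m; "ee_pos": TCP position; "eef_rot": TCP orientation; "force": force on the tool from outside, world axes, zero at the start; "moment": the same for the moment, N m; "grip_width": finger opening in m.
Only numpy, scipy, OpenCV 4.12 (cv2) and the standard library are available. Lean on these libraries where they do the work, as an engineer would, in place of code of your own. Each camera call takes 0.05 s, during which the arm holds its last target.

## Working session

There is one attempt and no reset: what is moved stays moved. The work goes in short steps, Python scripts to look and compute and a tool call to move; the robot and the scene stay as the last step left them, time stands still between calls to the robot, and variables do not carry over. Pictures are saved under pics/ and viewed, and the job is handed in when it is done.

Besides the shell and the picture viewer there is one more tool, called after "Call:" as a command line: name --argument value ..., lists and objects as JSON in quotes. play_rows: Moves the arm, as the interface text tells. Its arguments: {"type":"object","properties":{"increments":{"type":"array"},"newtons":{"type":"number"}},"required":["increments"]}

```bash
mkdir -p pics; ls; python3 - <<'E'
from station import ctrl
import cv2
o=ctrl.get_obs();print(o)
for n in ["scene","side","wrist"]:
    print(n,ctrl.calibration(n)); cv2.imwrite(f"pics/{n}0.png",ctrl.camera(n)[:,:,::-1])
print(ctrl.tcp_to_grasp)
E
```

```text
pics
{'time_s': 0.0, 'qpos': array([-6.65782593e-02,  3.00522721e-01,  1.52161782e+00,  1.74512933e-05,
        1.32068389e+00, -6.66066254e-02]), 'joint_vel': array([ 0.00086291, -0.00028987,  0.00065164, -0.00051747,  0.00105994,
        0.0012063 ]), 'tau': array([-1.53750298e-03, -5.31805658e+01, -3.52735734e+01,  7.07558286e-02,
        2.43994006e-02, -4.79655944e-05]), 'ee_pos': array([5.49725186e-01, 3.19338029e-05, 2.04842472e-01]), 'eef_rot': array([-1.65112445,  1.56956443,  3.06128856]), 'force': array([-0.25169907,  0.04413377,  0.38347772]), 'moment': array([-0.06211954,  0.01220474, -0.05400816]), 'grip_width': 0.09392678910516324}
scene {'fx': 504.87289874871857, 'fy': 504.87289874871857, 'cx': 320.81611507521234, 'cy': 245.95256869140852, 'rvec': array([ 0.87609543,  2.66699783, -0.88441967]), 'tvec': array([ 0.42214491, -0.25689138,  1.16548604])}
side {'fx': 592.1683362129368, 'fy': 592.1683362129368, 'cx': 315.87346927212917, 'cy': 235.47429214206716, 'rvec': array([ 0.09595609, -2.94637212,  1.03946257]), 'tvec': array([0.5440653 , 0.04074229, 1.24574283])}
wrist {'fx': 371.64829954431775, 'fy': 371.64829954431775, 'cx': 320.7417790021157, 'cy': 237.26431372662822, 'T_tool_cam': array([[-8.96202783e-04, -2.64368183e-01,  9.64421412e-01,
        -1.79307687e-01],
       [ 9.99999205e-01,  6.18249273e-04,  1.09873909e-03,
        -1.71621964e-04],
       [-8.86724494e-04,  9.64421631e-01,  2.64367419e-01,
        -7.59450804e-02],
       [ 0.00000000e+00,  0.00000000e+00,  0.00000000e+00,
         1.00000000e+00]])}
0.0188
```

View pics/scene0.png

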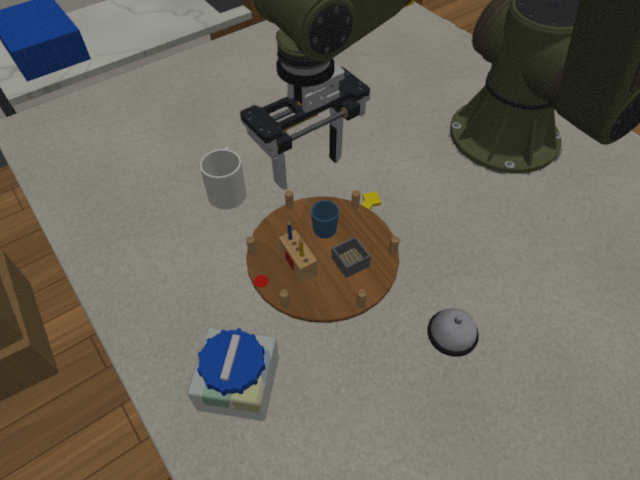

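View pics/side0.png

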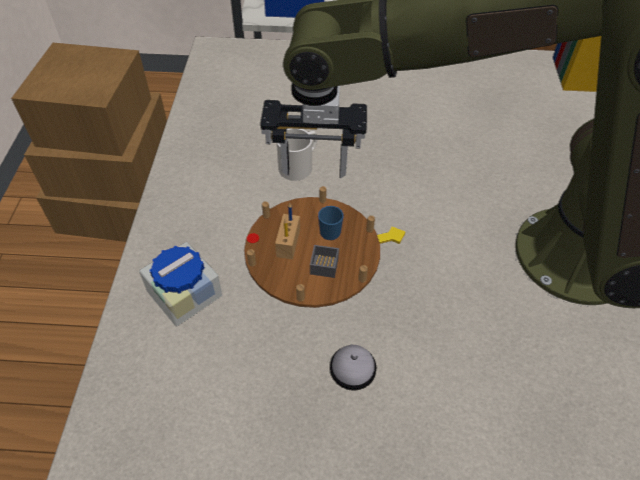

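View pics/wrist0.png

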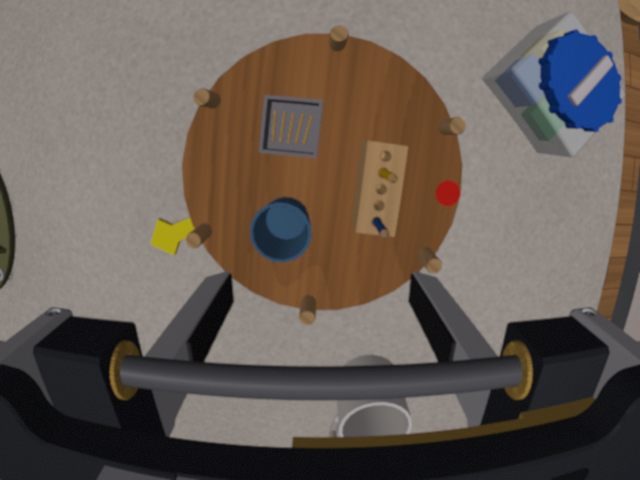

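```bash
cat > h.py <<'E'
import cv2,numpy as np
from station import ctrl
def ray(n,px):
    c=ctrl.calibration(n);R=cv2.Rodrigues(c['rvec'])[0]
    d=R.T@np.array([(px[0]-c['cx'])/c['fx'],(px[1]-c['cy'])/c['fy'],1.]);o=-R.T@c['tvec'];return o,d
def onz(n,px,z):
    o,d=ray(n,px);return (o+d*(z-o[2])/d[2])[:2]
def proj(n,p):
    c=ctrl.calibration(n);q=cv2.Rodrigues(c['rvec'])[0]@np.array(p)+c['tvec'];return np.array([c['fx']*q[0]/q[2]+c['cx'],c['fy']*q[1]/q[2]+c['cy']])
def blobs(m,amin=15):
    n,l,s,c=cv2.connectedComponentsWithStats(m.astype(np.uint8));return [(int(s[i,4]),c[i],l==i) for i in range(1,n) if s[i,4]>=amin]
def red(im):
    h=cv2.cvtColor(im,cv2.COLOR_RGB2HSV);return blobs(((h[...,0]<6)|(h[...,0]>174))&(h[...,1]>190)&(h[...,2]>120))
def yellow(im):
    h=cv2.cvtColor(im,cv2.COLOR_RGB2HSV);return blobs((h[...,0]>25)&(h[...,0]<33)&(h[...,1]>190)&(h[...,2]>110))
def wood(im):
    h=cv2.cvtColor(im,cv2.COLOR_RGB2HSV);return blobs((h[...,0]<17)&(h[...,0]>5)&(h[...,1]>110)&(h[...,2]>50),500)
E
python3 - <<'E'
from h import *
from scipy.optimize import least_squares
for n in ["scene","side"]:
    im=cv2.imread(f"pics/{n}0.png")[:,:,::-1].copy()
    for a,c,_ in red(im): print(n,'red',a,c,onz(n,c,.034))
    for a,c,m in yellow(im):
        print(n,'yel',a,c,onz(n,c,.008))
        if a>80:
            ys,xs=np.where(m);P=np.array([onz(n,(x,y),.008) for x,y in zip(xs,ys)]);print('xmin tip',P[P[:,0].argmin()],P.mean(0))
    for a,c,m in wood(im):
        if 280<c[0]<350 and 200<c[1]<300:
            k,_=cv2.findContours(m.astype(np.uint8),0,2);h=cv2.convexHull(k[0])[:,0]
            k=max(k,key=len)[:,0]
            P=np.array([onz(n,p,.034) for p in k])
            f=least_squares(lambda v:np.hypot(*(P-v[:2]).T)-.14,P.mean(0),loss='soft_l1',f_scale=.002)
            print(n,'wood',a,'ctr',f.x,np.median(abs(f.fun)))
    # bystanders by eye
for n,d in [("scene",dict(mug=(226,200),bell=(453,345))),("side",dict(mug=(296,172),bell=(353,381)))]:
    for k,p in d.items(): print(n,k,onz(n,p,.01))
E
```

```text
scene red 133 [260.63909774 280.55639098] [0.67523287 0.02662673]
scene yel 196 [370.56122449 199.30102041] [ 0.38088915 -0.02296849]
xmin tip [ 0.35880377 -0.03190582] [ 0.38084044 -0.02301454]
scene wood 11074 ctr [0.55212442 0.0440583 ] 0.002763471731611844
side red 94 [252.46808511 237.72340426] [0.67523029 0.02674396]
side yel 200 [391.745 235.075] [ 0.38397195 -0.02107029]
xmin tip [ 0.35968738 -0.03121959] [ 0.38394786 -0.02110704]
side wood 9803 ctr [0.54960539 0.04322391] 0.0025011808926446444
scene mug [ 0.62111188 -0.19497522]
scene bell [0.47960679 0.30904264]
side mug [ 0.60391227 -0.19394616]
side bell [0.45878498 0.31999308]
```

The scene image shows the red dot on the far side at (261,281), the yellow pointer on the near side at (371,199), the mug at (226,200) and the bell at (453,345). The axis is at about (0.551, 0.044). The dot sits at -8° and the pointer at about -159°, so I'll turn the tray about 151° clockwise, pushing the peg at +22°.

```bash
cat >> h.py <<'E'
from scipy.spatial.transform import Rotation as Ro
C=np.array([.551,.0437])
def R(): return Ro.from_euler('xyz',ctrl.get_obs()['eef_rot']).as_matrix()
def totool(dw): return R().T@np.array(dw)*100
def pt(a,r=.129): return C+r*np.array([np.cos(np.radians(a)),np.sin(np.radians(a))])
def tool2(dw):  # commanded axes
    return np.round(totool(dw),2)
E
python3 - <<'E'
from h import *
print(R().round(3))
p=ctrl.get_obs()['ee_pos']; s=pt(52); print(s, tool2([*(s-p[:2]),0]))
print(tool2([0,0,-(p[2]-.056)]))
prev=s
for i in range(1,57):
    q=pt(52-3*i); print(52-3*i,tool2([*(q-prev),0])[1:],end=' ' if i%4 else '\n'); prev=q
E
```

```text
[[-0.001  1.    -0.   ]
 [ 0.    -0.    -1.   ]
 [-1.    -0.001 -0.   ]]
[0.63042033 0.14535339] [-1.000e-02  8.060e+00 -1.454e+01]
[1.49e+01 1.00e-02 0.00e+00]
49 [0.52 0.43] 46 [0.5  0.46] 43 [0.47 0.48] 40 [0.45 0.51]
37 [0.42 0.53] 34 [0.39 0.55] 31 [0.36 0.57] 28 [0.33 0.59]
25 [0.3 0.6] 22 [0.27 0.62] 19 [0.24 0.63] 16 [0.2  0.64]
13 [0.17 0.65] 10 [0.13 0.66] 7 [0.1  0.67] 4 [0.06 0.67]
1 [0.03 0.67] -2 [-0.01  0.68] -5 [-0.04  0.67] -8 [-0.08  0.67]
-11 [-0.11  0.67] -14 [-0.15  0.66] -17 [-0.18  0.65] -20 [-0.21  0.64]
-23 [-0.25  0.63] -26 [-0.28  0.61] -29 [-0.31  0.6 ] -32 [-0.34  0.58]
-35 [-0.37  0.56] -38 [-0.4   0.54] -41 [-0.43  0.52] -44 [-0.46  0.5 ]
-47 [-0.48  0.47] -50 [-0.51  0.45] -53 [-0.53  0.42] -56 [-0.55  0.39]
-59 [-0.57  0.36] -62 [-0.59  0.33] -65 [-0.6  0.3] -68 [-0.62  0.27]
-71 [-0.63  0.24] -74 [-0.64  0.2 ] -77 [-0.65  0.17] -80 [-0.66  0.13]
-83 [-0.67  0.1 ] -86 [-0.67  0.06] -89 [-0.67  0.03] -92 [-0.68 -0.01]
-95 [-0.67 -0.04] -98 [-0.67 -0.08] -101 [-0.67 -0.11] -104 [-0.66 -0.15]
-107 [-0.65 -0.18] -110 [-0.64 -0.21] -113 [-0.63 -0.25] -116 [-0.61 -0.28]
```

Call:
play_rows --increments '[[[255,0,1,-1.8,0],[255,0,1,-1.8,0],[255,0,1,-1.8,0],[255,0,1,-1.8,0],[255,0,1,-1.8,0],[255,0,1,-1.8,0],[255,0,1,-1.8,0],[255,0,1.06,-1.94,0],[255,0,0,0,0],[255,0,0,0,0],[255,0,0,0,0],[255,0,0,0,0]]]' --newtons 5

```text
time_s: 1.15
ee_pos: [0.6304, 0.1446, 0.2055]
eef_rot: [-0.974, 1.571, -2.546]
force: [-0.1, -1.0, 0.9]
grip_width: 0.0175
```

Call:
play_rows --increments '[[[255,2,0,0,0],[255,2,0,0,0],[255,2,0,0,0],[255,2,0,0,0],[255,2,0,0,0],[255,0,0,0,0],[255,0,0,0,0]]]'

```text
time_s: 1.73
ee_pos: [0.6303, 0.1448, 0.1054]
eef_rot: [-1.355, 1.57, -2.926]
force: [0.8, 0.5, 0.9]
grip_width: 0.0005
```

```bash
python3 - <<'E'
from h import *
o=ctrl.get_obs();print(o['ee_pos'],o['grip_width'],R().round(3))
a=ctrl.camera("scene");b=ctrl.camera("wrist")
cv2.imwrite("pics/s1.png",cv2.resize(np.hstack([a,b]),(800,300))[:,:,::-1])
E
```

```text
[0.63026293 0.14475532 0.10542522] 0.0004645297586848554 [[-0.001  1.    -0.001]
 [-0.    -0.001 -1.   ]
 [-1.    -0.001  0.   ]]
```

View pics/s1.png

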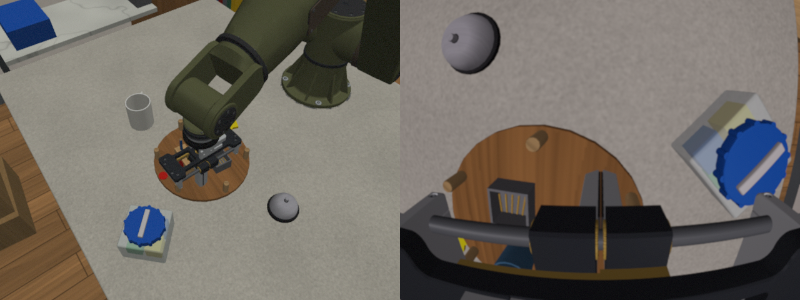

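The picture shows the closed fingers over the tray rim, between two pegs and clear of the objects on the tray. I'll go down next and start pushing clockwise.

Call:
play_rows --increments '[[[255,1.6,0,0,0],[255,1.6,0,0,0],[255,1.6,0,0,0],[255,0,0,0,0],[255,0,0.52,0.43,0],[255,0,0.5,0.46,0],[255,0,0.47,0.48,0],[255,0,0.45,0.51,0],[255,0,0.42,0.53,0],[255,0,0.39,0.55,0],[255,0,0.36,0.57,0],[255,0,0.33,0.59,0]]]'

```text
time_s: 2.83
ee_pos: [0.6653, 0.1036, 0.0575]
eef_rot: [-2.2, 1.571, 2.512]
force: [-1.0, 0.2, -0.0]
grip_width: 0.0002
```

Call:
play_rows --increments '[[[255,0,0.3,0.6,0],[255,0,0.27,0.62,0],[255,0,0.24,0.63,0],[255,0,0.2,0.64,0],[255,0,0.17,0.65,0],[255,0,0.13,0.66,0],[255,0,0.1,0.67,0],[255,0,0.06,0.67,0]]]'

```text
time_s: 3.5
ee_pos: [0.6797, 0.0521, 0.0574]
eef_rot: [-1.617, 1.571, 3.095]
force: [-1.8, 1.0, -0.4]
grip_width: 0.0006
```

```bash
python3 - <<'E'
from h import *
p=ctrl.get_obs()['ee_pos'][:2]-C;print(np.hypot(*p),np.degrees(np.arctan2(p[1],p[0])))
a=ctrl.camera("scene");b=ctrl.camera("side")
for n,im in(("scene",a),("side",b)):
    for r in red(im): q=onz(n,r[1],.034)-C;print(n,r[0],np.hypot(*q),np.degrees(np.arctan2(q[1],q[0])))
cv2.imwrite("pics/s2.png",cv2.resize(np.hstack([a,b]),(800,300))[:,:,::-1])
E
```

```text
0.1289567799652535 3.7526739273266863
side 64 0.12490390459157201 -33.547580460056466
```

View pics/s2.png

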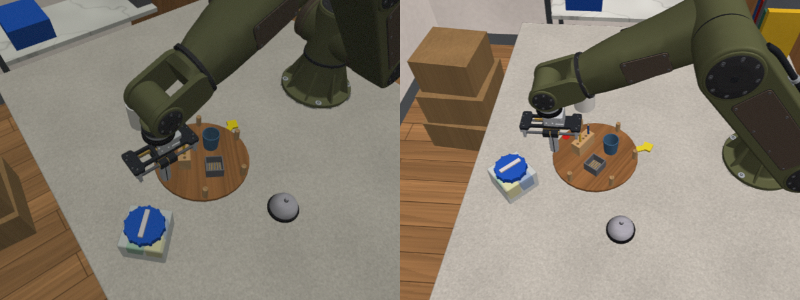

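The tray is turning. The dot is now at about -33.5° and the finger at 3.8°, which is the trailing distance I expected. I'll keep going.

Call:
play_rows --increments '[[[255,0,0.03,0.67,0],[255,0,-0.01,0.68,0],[255,0,-0.04,0.67,0],[255,0,-0.08,0.67,0],[255,0,-0.11,0.67,0],[255,0,-0.15,0.66,0],[255,0,-0.18,0.65,0],[255,0,-0.21,0.64,0],[255,0,-0.25,0.63,0],[255,0,-0.28,0.61,0],[255,0,-0.31,0.6,0],[255,0,-0.34,0.58,0]]]'

```text
time_s: 4.6
ee_pos: [0.6598, -0.0249, 0.0573]
eef_rot: [-2.051, 1.57, 2.661]
force: [-3.2, 4.3, -0.2]
grip_width: 0.0003
```

Call:
play_rows --increments '[[[255,0,-0.37,0.56,0],[255,0,-0.4,0.54,0],[255,0,-0.43,0.52,0],[255,0,-0.46,0.5,0],[255,0,-0.48,0.47,0],[255,0,-0.51,0.45,0],[255,0,-0.53,0.42,0],[255,0,-0.55,0.39,0],[255,0,-0.57,0.36,0],[255,0,-0.59,0.33,0],[255,0,-0.6,0.3,0],[255,0,-0.62,0.27,0]]]'

```text
time_s: 5.6
ee_pos: [0.5988, -0.076, 0.0575]
eef_rot: [1.015, 1.57, -0.556]
force: [1.2, 1.3, 0.3]
grip_width: 0.0003
```

```bash
python3 - <<'E'
from h import *
o=ctrl.get_obs();p=o['ee_pos'][:2]-C;print(np.hypot(*p),np.degrees(np.arctan2(p[1],p[0])),o['force'],o['ee_pos'])
a=ctrl.camera("scene");b=ctrl.camera("side")
for n,im in(("scene",a),("side",b)):
    for r in red(im): q=onz(n,r[1],.034)-C;print(n,r[0],np.hypot(*q),np.degrees(np.arctan2(q[1],q[0])))
cv2.imwrite("pics/s3.png",cv2.resize(np.hstack([a,b]),(800,300))[:,:,::-1])
E
```

```text
0.1288643625769018 -68.24293813489103 [1.21290724 1.25730681 0.31403566] [ 0.5987664  -0.07598456  0.05751307]
scene 65 0.12931582735826222 -105.95885858487048
side 58 0.1294184548120737 -107.15206732636823
```

View pics/s3.png

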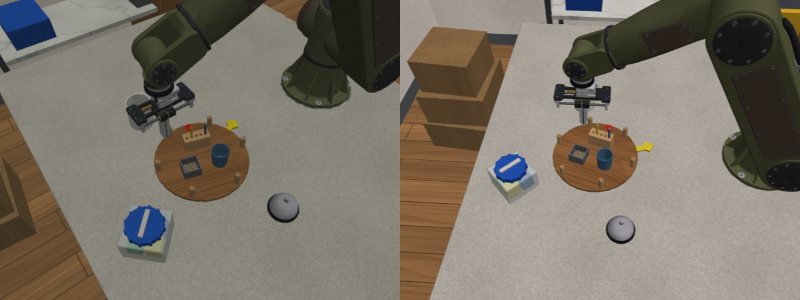

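The dot is now at about -107°, partly hidden by the pencil stand, with about 52° left. I'll push the finger to about -110° and look again.

Call:
play_rows --increments '[[[255,0,-0.63,0.24,0],[255,0,-0.64,0.2,0],[255,0,-0.65,0.17,0],[255,0,-0.66,0.13,0],[255,0,-0.67,0.1,0],[255,0,-0.67,0.06,0],[255,0,-0.67,0.03,0],[255,0,-0.68,-0.01,0],[255,0,-0.67,-0.04,0],[255,0,-0.67,-0.08,0],[255,0,-0.67,-0.11,0],[255,0,-0.66,-0.15,0]]]'

```text
time_s: 6.7
ee_pos: [0.5193, -0.0808, 0.0575]
eef_rot: [1.938, 1.571, 0.367]
force: [2.5, 2.3, -0.6]
grip_width: 0.0008
```

Call:
play_rows --increments '[[[255,0,-0.65,-0.18,0],[255,0,-0.64,-0.21,0],[255,0,0,0,0],[255,0,0,0,0]]]'

```text
time_s: 7.03
ee_pos: [0.5067, -0.0771, 0.0575]
eef_rot: [-0.916, 1.57, -2.486]
force: [0.1, -0.2, -0.0]
grip_width: 0.0007
```

```bash
cat > chk.py <<'E'
from h import *
import sys
o=ctrl.get_obs();p=o['ee_pos'][:2]-C;print(np.hypot(*p),np.degrees(np.arctan2(p[1],p[0])),o['force'],o['time_s'])
a=ctrl.camera("scene");b=ctrl.camera("side")
for n,im in(("scene",a),("side",b)):
    for r in red(im): q=onz(n,r[1],.034)-C;print(n,'red',r[0],r[1],np.hypot(*q),np.degrees(np.arctan2(q[1],q[0])))
    for r in yellow(im): q=onz(n,r[1],.008)-C;print(n,'yel',r[0],np.hypot(*q),np.degrees(np.arctan2(q[1],q[0])))
cv2.imwrite(f"pics/{sys.argv[1]}.png",np.hstack([a[120:420,180:580],b[100:400,180:580]])[:,:,::-1])
E
python3 chk.py s4
```

```text
0.12868939910469032 -110.13980437490765 [ 0.08597364 -0.2153545  -0.02953757] 7.0333
scene red 69 [349.15942029 204.31884058] 0.12850853656969985 -149.81166558754563
scene yel 199 0.18232718928767092 -158.62944314431817
side red 89 [365.69662921 226.35955056] 0.12661860359902144 -149.90365876370254
side yel 192 0.1800797010819455 -158.67582559410528
```

View pics/s4.png

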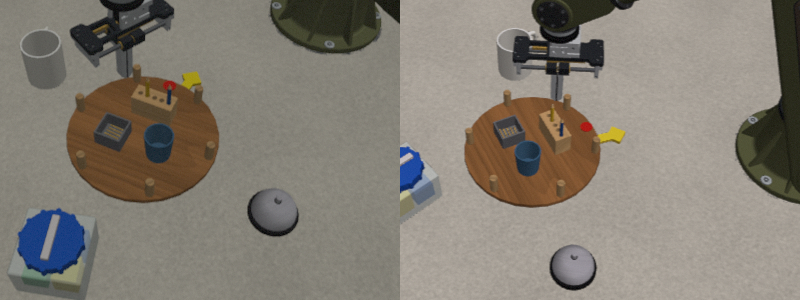

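The side view shows the dot at -149.9° and the pointer at -158.7°, so about 8.8° remain, or 2 cm along the arc.

Call:
play_rows --increments '[[[255,0,-0.46,-0.18,0],[255,0,-0.45,-0.2,0],[255,0,-0.45,-0.22,0],[255,0,-0.44,-0.23,0],[255,0,0,0,0],[255,0,0,0,0]]]'

```text
time_s: 7.63
ee_pos: [0.4886, -0.0687, 0.0575]
eef_rot: [-1.265, 1.57, -2.836]
force: [-0.4, 0.1, 0.3]
grip_width: 0.0005
```

```bash
python3 chk.py s5
```

```text
0.12861050220258777 -119.03330198609767 [-0.41237232  0.05783875  0.32509552] 7.6333
scene red 83 [358.73493976 208.96385542] 0.12658688680054103 -159.61068814256657
scene yel 195 0.1826450028415318 -158.6197759375573
side red 93 [369.58064516 233.3655914 ] 0.12613861580698757 -159.09521677627552
side yel 202 0.17877529069756967 -158.6891799081882
```

The dot is now within about 1° of the pointer. I'll back the finger off a little, counter-clockwise and outward, then rise and move clear.

Call:
play_rows --increments '[[[255,0,0.45,0.22,0],[255,0,0.45,0.22,0],[255,0,0.45,0.22,0],[255,-1.5,0,0,0],[255,-2.5,0,0,0],[255,-2.5,0,0,0],[255,-2.5,0,0,0],[255,-2.5,0,0,0],[255,-2.5,0,0,0],[255,-2,0,0,0],[255,0,0,0,0],[255,0,0,0,0]]]'

```text
time_s: 8.73
ee_pos: [0.503, -0.0757, 0.2179]
eef_rot: [1.326, 1.569, -0.245]
force: [-0.7, 0.1, -0.1]
grip_width: 0.0004
```

```bash
python3 chk.py s6
```

```text
0.12865536152743118 -111.90195694519477 [-0.68781596  0.07014326 -0.08183289] 8.7333
scene red 86 [358.55813953 208.89534884] 0.12655005075996426 -159.43941825012763
scene yel 193 0.18284309708033955 -158.54823816255166
side red 92 [369.55434783 233.31521739] 0.1261337881751607 -159.03023554238024
side yel 201 0.17904350204555095 -158.77109709247526
```

View pics/s6.png

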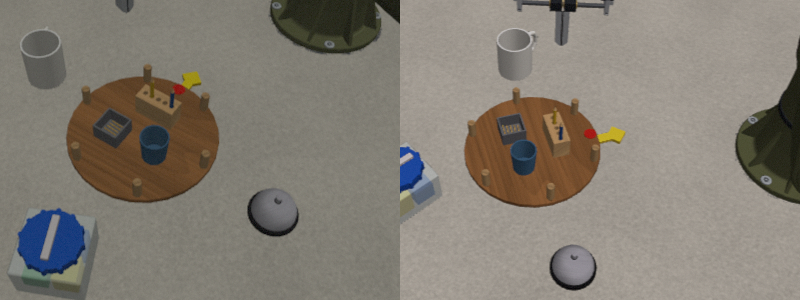

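The dot at (359,209) in the scene view and (370,233) in the side view lines up with the yellow pointer. The mug and bell have not moved, and the arm is clear at 0.22 m. I'll hand in now.

```bash
python3 -c "
from station import ctrl
print(ctrl.hand_in())"
```

```text
the job is handed in; nothing more can be done
None
```

The red dot is lined up with the yellow pointer, and I've handed the job in; no verdict was reported. I pushed one rim peg with the closed fingertips and turned the tray about 151° clockwise. Then I backed off the peg and rose to 0.22 m, touching nothing.

**Alignment:** At my last check the dot was at -159.4° in the scene view and -159.0° in the side view, with the pointer at -158.6° and -158.8°. That is under 1°, or about 2 mm against the 12 mm allowed. The two views differ by 0.4°, and in the scene view the pencil stand may partly hide the dot.

**Rest:** The dot read the same before and after I backed off, to within about 0.2°.

**Mug and bell:** Both look unmoved and upright in the last pictures. I judged this by eye and did not measure it.

**Forces and time:** Tool force stayed at about 5 N or less in the readings I took, and the job took about 9 s.

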